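# Lay the ball valve down and push it back to the board

## Robot

A 6-joint arm with a two-finger parallel gripper is mounted at the origin on the work surface. World frame = base frame: x ahead of the robot, y to its left, z up, the work surface at z = 0. Lengths are in m, angles in rad, forces in N, time in s.
With the tool pointing down it reaches from about 0.275 to 0.75 m from the base axis. Payload 10.2 kg.
Tool frame: the origin (TCP) lies at the centre of the arm's flange, where the gripper is bolted on; the fingertips stand 166 mm ahead of it and the grasp point (between the pads) lies 147 mm ahead of it (tcp_to_tips is the distance from the TCP to the fingertips, in m); z points along the fingers, y is the line along which they close (so a half turn about z gives the same grasp; the last joint's range is limited). The gripper opens to 88 mm and grips with 3 to 60 N. Pads are 18 mm wide; open, the fingers measure 123 mm over their backs; the gripper's body (75 mm by 187 mm) begins 45 mm behind the grasp point.
Start: joints at [-1.481, 0.313, 1.498, -0, 1.331, -0.223], TCP at [0.162, -0.5, 0.405] pointing down, gripper open.
Joint ranges: [-2.94, 2.94], [-0.97, 2.17], [0.19, 2.56], [-1.23, 4.37], [0.02, 3.11], [-2.88, 2.88]. Speed limits (rad/s): [2.39, 2.39, 3.01, 3.14, 3.14, 3.14].

## Interface

Orientations are given as [roll, pitch, yaw] about the fixed x, y, z axes, in that order (R = Rz(yaw) Ry(pitch) Rx(roll)).
In Python, from workcell import get_obs, camera, camera_model, finish_job, tcp_to_tips gives the robot as it stands.
- The arm moves only by the tool servo_tool, never from a script. Its arguments are lists of equal length, an entry for each row: "travel": the shift along the tool's x, y, z in cm, a list of three; "turn": the turn about the tool's z in rad. In form: {"travel": [[tx, ty, tz], ...], "turn": [turn, ...]}. A call has 1 to 12 rows; each row shifts and turns the commanded pose from where the row before left it, along the tool's axes as they then stand; what a row does not reach is not made up. A row lasts 1/8 s, in which the tool goes at most 62.5 mm and 10.7 degrees, less where a joint would pass 70% of its speed; a pose out of reach is approached as far as the arm can. A call is refused whole if a number of a shift passes 6.25 or a number of a turn 0.188, either way. A call with a gripper value outside its range is refused whole. "gripper" is the opening, from -1 (shut) to 1 (fully open), set as the call begins (left out, the last holds). The fingers move at their own pace and stop on an object; the grip force is fixed at half the most. Time passes only in rows, so rows that do not move let the fingers close. It gives the time, the measured TCP pose, the force, the opening and the grip force at its end, in the units of the state.
- get_obs(): the state, without advancing time (a new reading comes with each control period).
- camera(name): name is "scene" or "top"; returns the picture (480x640x3 uint8, red, green, blue); there is no depth.
- camera_model(name): a dict with "intrinsics" (3x3 intrinsics, pixels), "position" and "attitude" of the camera in the world. Camera axes: x right, y down, z forward; pixel columns grow to the right and rows downward; lengths in m; the calibration is good to about 2 mm. A picture is of the moment at which its call begins. camera_model takes no time and is no camera call.
- finish_job(): hands the job in; it is judged then, once.
The state is a dict: "t": time; "joint_positions": joint angles; "qvel": joint speeds; "joint_efforts": joint torques, N m; "tcp_pos": TCP position; "tcp_rot": TCP orientation; "wrist_force": force on the tool from outside, world axes, zero at the start; "wrist_torque": the same for the moment, N m; "gripper_width": finger opening in m; "grasp_force": force on a finger pad.
Only numpy, scipy, OpenCV 4.12 (cv2) and the standard library are available. Lean on these libraries where they do the work, as an engineer would, in place of code of your own. Each camera call takes 0.05 s, during which the arm holds its last target. There are 200 camera calls.

## Task

The brass ball valve has been left standing on end in the middle of the shelf, where it gets knocked over. Push it over with your fingertips, away from its stem, so that it lies flat with the lever on top, and push it along the shelf until the port at its leading end sits square and flush against the plywood backboard below the magnetic strip. Only push it, never lift it, and leave the other fittings where they are.

Things in the scene. Friction and masses are not known exactly. Their poses are not given: they have to be found in the camera images.
- valve_center (a point): centre of the brass ball valve (0.65 to 0.9 kg, rigid). Starts standing on one port, this point 50 mm above the liner. Own z: along the body to the upper port. Own x: opposite to the stem, which sticks out of mid-body along -x. Own y: towards the lever's end. Lying lever-up, this point is 25 mm above the liner
- valve: the same valve, axes as valve_center; origin at the centre of the port face it starts on. Body 100 mm long; both ends are hexagons 50 mm across flats, 25 mm long, with 39 mm openings; flats face own +x and -x. Tipped towards own +x it turns on the lower edge of the +x flat and lies on that flat, lever on top. Centre of mass 6 mm off its axis on the stem side: it overbalances at about 32 degrees
- valve_top (a point): centre of the valve's upper port face, 50 mm from valve_center along own +z; axes as valve_center. When the valve has been tipped towards own +x this is its leading port
- valve_nut (a point): outer end of the stem nut (16 mm wide) that holds the lever, 51 mm from valve_center along own -x; axes as valve_center. 79 mm above the table when the valve lies with the lever on top
- valve_lever (a point): middle of the grey sleeve of the valve's steel lever, 52 mm along own -x and 92 mm along own +y from valve_center; axes as valve_center. The lever stays crosswise to the body (it does not turn): it runs from the stem to 125 mm out, up to 24 mm wide, 40 to 44 mm from the body axis near the stem, 47 to 57 mm at the sleeve
- liner: fixed black rubber liner, 500 x 940 mm, 3 mm thick, on the white enamelled shelf (the table top); all the work stands on it. Origin at the centre of its underside. The valve's friction on it is about 0.55 to 0.75
- backboard: fixed upright plywood backboard at the right, 18 mm thick, 640 mm long, 260 mm tall; origin at the centre of its underside, on the liner. Own x points into the board: the face towards the work is own x = -9 mm; own y along the board. A black magnetic strip 170 to 210 mm above its foot carries a fixed clamp and pipe nipple that stick out to 43 mm from the face
- coupler: white plastic quick coupler, bystander, standing upright, 35 mm wide, 52 mm tall; origin at the centre of its underside
- funnel: grey plastic funnel, bystander, standing mouth down, 116 mm wide, 135 mm tall, narrow spout up; origin at the centre of its underside
- elbow: brass pipe elbow, bystander, lying flat, about 52 x 52 mm, 33 mm tall; origin under its bend
- hose_clamp: steel worm-drive clamp, bystander, lying flat, about 70 mm over its screw, 13 mm tall; origin at the centre of its underside
- nipple: steel pipe nipple, bystander, standing on end, 28 mm wide, 60 mm tall; origin at the centre of its underside
- tape: white roll of thread tape, bystander, lying flat, 56 mm wide, 14 mm tall; origin at the centre of its underside
- spanner_mid (a point): steel spanner, bystander, lying flat, 190 mm long, about 10 mm tall; point near the middle of its length
Mind the look-alikes: they are no part of the job. Leave any blue or red look-alike of the valve alone.

How it is judged:
At the end, for the whole second after the job is handed in: The valve lies at rest on the liner, lever on top (centre below 34 mm, nut end above 75 mm), its leading port within 12 mm of the backboard's face and within its length, square to it within 0.2 rad; it was never lifted and no bystander moved over 20 mm (height (world z) of valve_center below 0.034 m and height (world z) of valve_nut above 0.075 m and x of any of valve_top, valve in the frame of backboard above -0.021 m and angle between the z axis of valve_center and the x axis of backboard, either way round below 0.2 rad and y of valve_center in the frame of backboard between -0.28 and 0.28 m and linear speed of valve below 0.01 m/s); the robot touches nothing.
It fails at once if the valve is lifted off the shelf or carried (height (world z) of valve_center above 0.078 m or (angle between valve_center's own z axis and vertical below 0.25 rad and height (world z) of valve_center above 0.065 m) or (angle between valve_center's own z axis and vertical between 1.45 and 1.69 rad and height (world z) of valve_center above 0.046 m)).
It fails at once if another fitting or tool is moved by more than 20 mm (distance of any of coupler, funnel, elbow, hose_clamp, nipple, tape, spanner_mid from where it was at the start of the episode above 0.02 m).
It also fails if it takes over 61 s, if anything falls off the work surface, if the arm or the gripper's body presses on something with over 40 N, if the wrist force passes 120 N, or if a joint passes its speed limit or range.

## Working session

There is one attempt and no reset: what is moved stays moved. The work goes in short steps, Python scripts to look and compute and a tool call to move; the robot and the scene stay as the last step left them, time stands still between calls to the robot, and variables do not carry over. Pictures are saved under pics/ and viewed, at most 10 in all, crops included, and the job is handed in when it is done.

Besides the shell and the picture viewer there is one more tool, called after "Request:" in YAML: its name, and indented under it one key for each argument. servo_tool: Moves the arm, as the interface text tells. Its arguments: {"type":"object","properties":{"travel":{"type":"array","items":{"type":"array","items":{"type":"number"}}},"turn":{"type":"array","items":{"type":"number"}},"gripper":{"type":"number"}},"required":["travel","turn"]}

```bash
ls; mkdir -p pics
python3 - <<'E'
from workcell import *
import cv2,numpy as np
for n in("scene","top"):
    im=camera(n); cv2.imwrite(f"pics/{n}0.png",im[:,:,::-1]); m=camera_model(n); print(n,{k:np.round(v,4).tolist() for k,v in m.items()})
o=get_obs(); print(o["t"],o["tcp_pos"],o["tcp_rot"],o["wrist_force"],tcp_to_tips)
E
```

```text
pics
scene {'intrinsics': [[559.9185, 0.0, 325.9716], [0.0, 559.9185, 241.1304], [0.0, 0.0, 1.0]], 'position': [1.2761, -0.7012, 0.8242], 'attitude': [-2.2057, -0.0168, 0.8772]}
top {'intrinsics': [[559.1948, 0.0, 313.7917], [0.0, 559.1948, 241.8206], [0.0, 0.0, 1.0]], 'position': [0.2864, -0.0493, 1.5404], 'attitude': [-2.9883, 0.0155, -1.5699]}
0.1 [ 0.16154368 -0.49949739  0.40423053] [-3.14044722e+00 -2.32985817e-04  3.12878139e-01] [-0.30733387  0.35931348  0.12553062] 0.166
```

View pics/scene0.png

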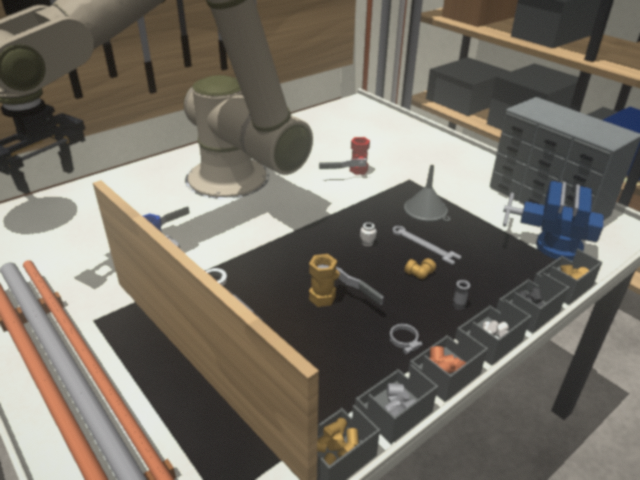

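View pics/top0.png

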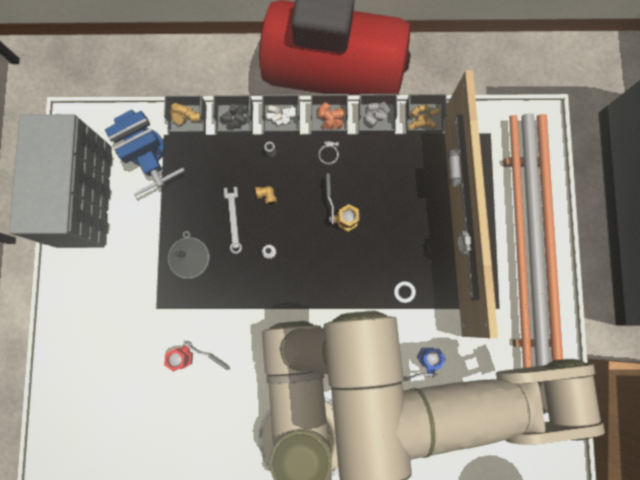

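The brass valve is at top (347,217) / scene (322,280), with its lever running to top (328,178). Look-alikes are the red valve (178,357), the blue valve (431,358) and the brass elbow (265,195). The brass one standing on end, with its lever, matches the description. The backboard is at the right of the top view, at columns 448-495.

Run:
```python
import cv2,numpy as np
a=cv2.imread("pics/top0.png")
c=cv2.resize(a[140:260,300:380],None,fx=5,fy=5,interpolation=cv2.INTER_CUBIC)
d=cv2.resize(a[60:345,430:510],None,fx=2.1,fy=2.1,interpolation=cv2.INTER_CUBIC)
o=np.zeros((600,400+170,3),np.uint8);o[:600,:400]=c;o[:d.shape[0],400:400+d.shape[1]]=d
cv2.imwrite("pics/crop1.png",o)
```

```text
(no output)
```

View pics/crop1.png

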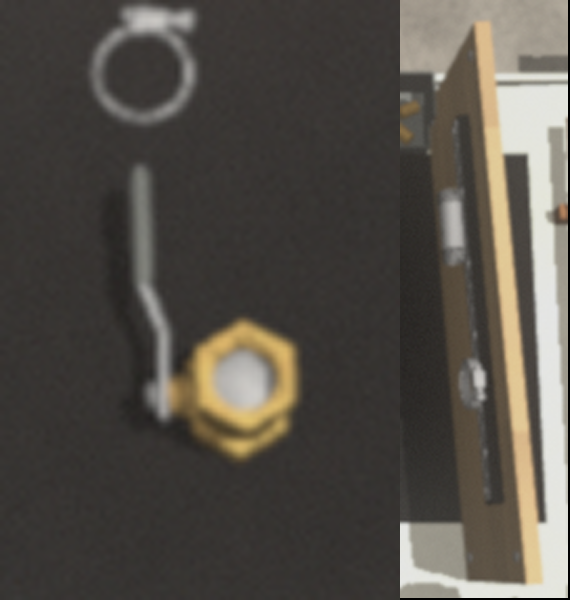

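The crop confirms the brass valve: upper hexagon centred near top (349,215), stem and lever base to its left, lever up to (328,174). The board face has its foot corners at about (445,132) and (462,335), and its top corners at about (465,70) and (489,338).

```bash
cat > h.py <<'E'
import cv2,numpy as np
from scipy.spatial.transform import Rotation as R
from workcell import *
def ray(n,p):
    m=camera_model(n); d=np.linalg.inv(m["intrinsics"])@[p[0],p[1],1]
    return np.array(m["position"]),R.from_euler("xyz",m["attitude"]).as_matrix()@d
def onz(n,p,z):
    c,d=ray(n,p); return c+d*(z-c[2])/d[2]
def tri(p,q):
    c,d=ray("top",p);e,f=ray("scene",q)
    s=np.linalg.lstsq(np.c_[d,-f],e-c,rcond=None)[0]
    a,b=c+s[0]*d,e+s[1]*f; return (a+b)/2,np.linalg.norm(a-b)
def proj(n,X):
    m=camera_model(n); v=m["intrinsics"]@(R.from_euler("xyz",m["attitude"]).as_matrix().T@(np.array(X)-m["position"]));return v[:2]/v[2]
E
python3 - <<'E'
from h import *
np.set_printoptions(precision=4,suppress=True)
T=cv2.imread("pics/top0.png");S=cv2.imread("pics/scene0.png")
# board foot: first wood column on liner rows
hs=cv2.cvtColor(T,cv2.COLOR_BGR2HSV)
pts=[]
for r in range(145,300,5):
    w=(hs[r,:,2]>60)&(hs[r,:,1]>70)
    c=[x for x in range(435,475) if w[x:x+3].all()]
    if c: pts.append((c[0]-.5,r))
pts=np.array(pts); F=np.array([onz("top",p,.003) for p in pts])
k=np.polyfit(F[:,0],F[:,1],1);res=F[:,1]-np.polyval(k,F[:,0]);ok=abs(res)<.006
k=np.polyfit(F[ok,0],F[ok,1],1);print("foot y=%.4f*x%+.4f"%tuple(k),ok.sum(),len(ok),res.std(),pts[::6].tolist())
for p,z in(((444.8,132.4),.003),((461.9,335.2),.003),((465.2,70.5),.263),((489.5,337.6),.263)):print("corner",onz("top",p,z))
# valve masks
def mask(I,box):
    x0,y0,x1,y1=box;h=cv2.cvtColor(I,cv2.COLOR_BGR2HSV)
    m=cv2.inRange(h,(10,90,70),(35,255,255));o=np.zeros_like(m);o[y0:y1,x0:x1]=m[y0:y1,x0:x1];return o
mt=mask(T,(325,195,370,240));ms=mask(S,(300,245,345,312))
for n,m in(("top",mt),("scene",ms)):
    ys,xs=np.nonzero(m);print(n,xs.min(),xs.max(),ys.min(),ys.max())
# opening: bright enclosed hole
for n,m in(("top",mt),("scene",ms)):
    f,h=cv2.findContours(m,cv2.RETR_CCOMP,cv2.CHAIN_APPROX_NONE)
    for c,q in zip(f,h[0]):
        if cv2.contourArea(c)>20: print(n,"hole" if q[3]>=0 else "outer",cv2.contourArea(c),np.array(cv2.minEnclosingCircle(c)[0]),cv2.boundingRect(c))
print("lever end/nut at z~.09,.053:",onz("top",(328,174),.053),onz("top",(331.5,219),.053),onz("top",(332.5,207),.053))
print("valve top",onz("top",(349,215),.103))
for n,p,z in(("coupler",(269,252),.05),("elbow",(265,195),.02),("clamp",(328,153),.005),("tape",(405,292),.014),("nip",(269,149),.06),("funnel",(188,258),.0),("span",(234,220),.005)):print(n,onz("top",p,z))
E
```

```text
foot y=0.0613*x-0.4457 5 28 0.020001606343714916 [[445.5, 145.0], [468.5, 175.0], [450.5, 205.0], [452.5, 235.0], [457.5, 275.0]]
corner [ 0.8398 -0.3995  0.003 ]
corner [ 0.2681 -0.4257  0.003 ]
corner [ 0.902  -0.3948  0.263 ]
corner [ 0.266  -0.4235  0.263 ]
top 334 359 204 231
scene 308 338 253 306
top outer 492.5 [347.4195 217.1207] (334, 204, 26, 28)
top hole 147.5 [348.1495 215.5928] (341, 209, 15, 14)
scene outer 1234.5 [322.  279.5] (308, 253, 31, 54)
scene hole 61.0 [322.5 265.5] (316, 263, 14, 7)
lever end/nut at z~.09,.053: [ 0.7043 -0.0649  0.053 ] [ 0.5786 -0.074   0.053 ] [ 0.6118 -0.0768  0.053 ]
valve top [ 0.5794 -0.119   0.103 ]
coupler [0.4891 0.0946 0.05  ]
elbow [0.6537 0.1107 0.02  ]
clamp [ 0.7795 -0.0656  0.005 ]
tape [ 0.3839 -0.2735  0.014 ]
nip [0.7739 0.0974 0.06  ]
funnel [0.4793 0.3251 0.    ]
span [0.5858 0.1983 0.005 ]
```

Run:
```python
import cv2
a=cv2.imread("pics/scene0.png")
cv2.imwrite("pics/crop2.png",cv2.resize(a[235:355,270:430],None,fx=5,fy=5,interpolation=cv2.INTER_CUBIC))
```

```text
(no output)
```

View pics/crop2.png

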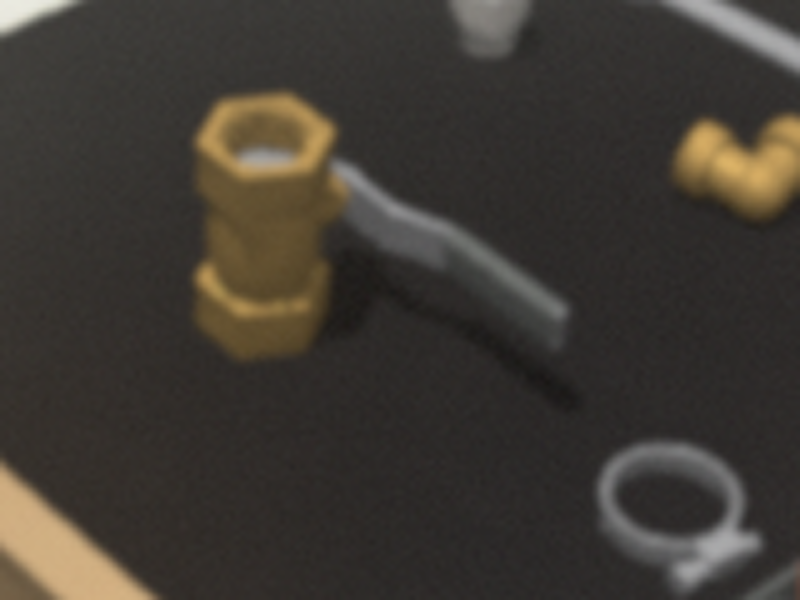

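The scene crop shows the valve upright: upper port centre about (322.6,262.8), stem and lever on the side away from the board. Next I'll triangulate it from the two views and check against the given dimensions.

Run:
```python
from h import *
np.set_printoptions(precision=4,suppress=True)
print("top port",*tri((349,215),(322.6,262.8)),"exp z .103")
print("lever end",*tri((328.2,174),(382.5,300)),"exp z .053")
print("board corner near robot",*tri((489.5,337.6),(96,182)),"exp .263")
print("board foot far-left", onz("top",(444.8,132.4),.003))
```

```text
top port [ 0.5808 -0.1181  0.0998] 0.00265856571584235 exp z .103
lever end [ 0.7057 -0.0636  0.0537] 0.004816208920115469 exp z .053
board corner near robot [ 0.2644 -0.4285  0.2587] 0.007906694787917161 exp .263
board foot far-left [ 0.8398 -0.3995  0.003 ]
```

Request:
servo_tool:
  travel:
    - [0, 0, -1.5]
    - [0, 0, -1.5]
    - [0, 0, -1.5]
    - [0, 0, -1.5]
    - [0, 0, -1.5]
    - [0, 0, -1.5]
    - [0, 0, -1.5]
    - [0, 0, 0]
  turn: [-0.186, -0.186, -0.186, -0.186, -0.186, -0.186, -0.186, 0]
  gripper: -1

```text
t: 1.1
tcp_pos: [0.1616, -0.4995, 0.5102]
tcp_rot: [3.142, 0.001, 1.613]
wrist_force: [-0.4, 0.5, 0.1]
gripper_width: 0.0105
grasp_force: 0.0
```

Request:
servo_tool:
  travel:
    - [3.55, 3.64, 0]
    - [3.55, 3.64, 0]
    - [3.55, 3.64, 0]
    - [3.55, 3.64, 0]
    - [3.55, 3.64, 0]
    - [3.55, 3.64, 0]
    - [3.55, 3.64, 0]
    - [3.55, 3.64, 0]
    - [3.55, 3.64, 0]
    - [3.55, 3.64, 0]
    - [3.55, 3.64, 0]
    - [3.55, 3.64, 0]
  turn: [0, 0, 0, 0, 0, 0, 0, 0, 0, 0, 0, 0]

```text
t: 2.6
tcp_pos: [0.5802, -0.0533, 0.5087]
tcp_rot: [-3.14, -0.0, 1.61]
wrist_force: [-0.1, -0.6, 0.1]
gripper_width: 0.0007
grasp_force: 0.0
```

Request:
servo_tool:
  travel:
    - [0, 0, 4]
    - [0, 0, 4]
    - [0, 0, 4]
    - [0, 0, 4]
    - [0, 0, 4]
    - [0, 0, 3]
    - [0, 0, 2]
    - [0, 0, 0.2]
    - [0, 0, 0]
  turn: [0, 0, 0, 0, 0, 0, 0, 0, 0]

```text
t: 3.72
tcp_pos: [0.5792, -0.0547, 0.2581]
tcp_rot: [3.141, 0.0, 1.613]
wrist_force: [0.7, 1.2, -0.5]
gripper_width: 0.0004
grasp_force: 0.0
```

Run:
```python
from h import *
a=camera("scene")[:,:,::-1][180:330,240:440];b=camera("top")[:,:,::-1][140:290,270:420]
o=np.hstack([cv2.resize(x,None,fx=2.2,fy=2.2,interpolation=cv2.INTER_CUBIC) for x in(a,b)]);cv2.imwrite("pics/p1.png",o)
```

```text
(no output)
```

View pics/p1.png

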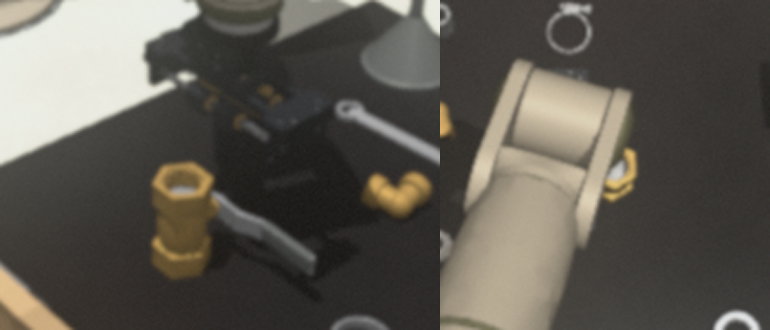

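The left half shows the fingers behind the stem side, above the lever with clearance. The valve is still standing at crop (183,220). Start pushing, rising with the tipping arc.

Request:
servo_tool:
  travel:
    - [-1, 0, 0]
    - [-1, 0, 0]
    - [-0.7, 0, 0]
    - [-0.6, 0, -0.2]
    - [-0.6, 0, -0.3]
    - [-0.6, 0, -0.25]
    - [-0.6, 0, -0.2]
    - [0, 0, 0]
  turn: [0, 0, 0, 0, 0, 0, 0, 0]

```text
t: 4.82
tcp_pos: [0.5815, -0.1061, 0.2674]
tcp_rot: [3.141, 0.0, 1.614]
wrist_force: [0.2, 1.3, -1.0]
gripper_width: 0.0002
grasp_force: 0.7
```

Run:
```python
from h import *
a=camera("scene")[:,:,::-1][220:320,260:400]
cv2.imwrite("pics/p2.png",cv2.resize(a,None,fx=3,fy=3,interpolation=cv2.INTER_CUBIC))
```

```text
(no output)
```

View pics/p2.png

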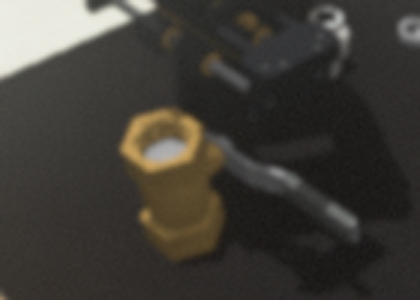

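The valve is tipping away from its stem, at about 12°, with its foot in place. I'll continue past overbalance.

Request:
servo_tool:
  travel:
    - [-0.6, 0, -0.15]
    - [-0.6, 0, -0.1]
    - [-0.6, 0, -0.1]
    - [-0.6, 0, -0.05]
    - [-0.6, 0, 0]
    - [-0.6, 0, 0]
    - [-0.6, 0, 0]
    - [-0.6, 0, 0]
    - [0, 0, 0]
    - [0, 0, -1]
    - [0, 0, -1]
  turn: [0, 0, 0, 0, 0, 0, 0, 0, 0, 0, 0]

```text
t: 6.25
tcp_pos: [0.5836, -0.1535, 0.2922]
tcp_rot: [3.141, 0.0, 1.615]
wrist_force: [0.4, 0.9, -0.3]
gripper_width: 0.0002
grasp_force: 0.0
```

Run:
```python
from h import *
a=camera("scene")[:,:,::-1][200:350,220:420];b=camera("top")[:,:,::-1]; cv2.imwrite("pics/t3.png",b);cv2.imwrite("pics/s3.png",camera("scene")[:,:,::-1])
b=b[140:290,330:480]
cv2.imwrite("pics/p3.png",np.hstack([cv2.resize(x,None,fx=2.2,fy=2.2,interpolation=cv2.INTER_CUBIC) for x in(a,b)]))
```

```text
(no output)
```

View pics/p3.png

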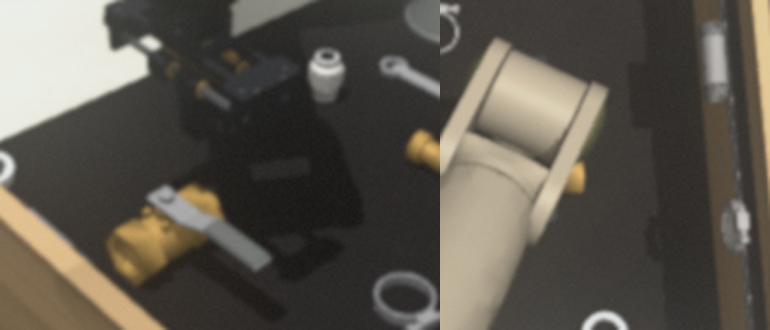

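The valve lies flat with the lever on top: nut at scene (296,289), leading port at top (396,222).

Run:
```python
from h import *
np.set_printoptions(precision=4,suppress=True)
print("nut",onz("scene",(295.9,289.5),.079),"lead edge",onz("top",(395.9,221.8),.045))
h=cv2.cvtColor(cv2.imread("pics/s3.png"),cv2.COLOR_BGR2HSV);m=cv2.inRange(h,(10,90,50),(35,255,255))
m[:, :265]=0;m[:,325:]=0;m[:275]=0;m[332:]=0
ys,xs=np.nonzero(m);print(xs.min(),xs.max(),ys.min(),ys.max())
for X in((.58,-.144,.053),(.58,-.144,.028),(.61,-.144,.028),(.61,-.244,.028),(.58,-.194,.079),(.705,-.194,.08)):print(X,proj("scene",X))
```

```text
nut [ 0.5944 -0.1966  0.079 ] lead edge [ 0.5721 -0.2489  0.045 ]
265 321 283 331
(0.58, -0.144, 0.053) [311.8882 284.8992]
(0.58, -0.144, 0.028) [311.8655 293.8246]
(0.61, -0.144, 0.028) [320.8102 301.3154]
(0.61, -0.244, 0.028) [282.1056 322.5731]
(0.58, -0.194, 0.079) [292.5986 285.2721]
(0.705, -0.194, 0.08) [332.5248 318.8651]
```

Request:
servo_tool:
  travel:
    - [1.5, 0, 0]
    - [1.5, 0, 0]
    - [1.5, 0, 0]
    - [1.5, 0, 0]
    - [0, 0, 0]
  turn: [0, 0, 0, 0, 0]
  gripper: -0.43

```text
t: 7.02
tcp_pos: [0.5809, -0.0925, 0.2913]
tcp_rot: [-3.142, -0.0, 1.616]
wrist_force: [-0.0, -1.1, 1.7]
gripper_width: 0.0252
grasp_force: 0.0
```

Request:
servo_tool:
  travel:
    - [0, 0.5, 2.5]
    - [0, 0, 2.5]
    - [0, 0, 2.5]
    - [0, 0, 1.5]
    - [0, 0, 0.5]
    - [-1, 0, 0]
    - [-1, 0, 0]
    - [-1, 0, 0]
    - [-0.8, 0, 0]
    - [-0.8, 0, 0]
    - [-0.8, 0, 0]
    - [0, 0, 0]
  turn: [0, 0, 0, 0, 0, 0, 0, 0, 0, 0, 0, 0]

```text
t: 8.52
tcp_pos: [0.5883, -0.1477, 0.1963]
tcp_rot: [3.141, -0.0, 1.615]
wrist_force: [0.6, 1.4, 1.1]
gripper_width: 0.0252
grasp_force: 0.6
```

Request:
servo_tool:
  travel:
    - [-0.8, 0, 0]
    - [-0.8, 0, 0]
    - [-0.8, 0, 0]
    - [-0.8, 0, 0]
    - [-0.8, 0, 0]
    - [-0.8, 0, 0]
    - [-0.8, 0, 0]
    - [-0.8, 0, 0]
    - [0, 0, 0]
  turn: [0, 0, 0, 0, 0, 0, 0, 0, 0]

```text
t: 9.65
tcp_pos: [0.5911, -0.2115, 0.1962]
tcp_rot: [3.142, 0.0, 1.615]
wrist_force: [-0.5, 1.5, 1.0]
gripper_width: 0.0251
grasp_force: 0.7
```

Run:
```python
from h import *
a=camera("scene")[:,:,::-1][200:350,180:380];b=camera("top")[:,:,::-1]
b=b[140:290,350:500]
cv2.imwrite("pics/p4.png",np.hstack([cv2.resize(x,None,fx=2.2,fy=2.2,interpolation=cv2.INTER_CUBIC) for x in(a,b)]))
```

```text
(no output)
```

View pics/p4.png

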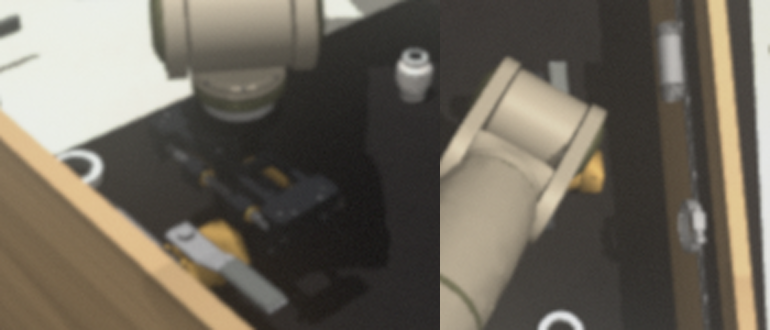

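The valve moves squarely ahead of the fingers, with its leading port at top about (424,218). By the finger position about 9 cm remain, so I'll push on and creep at the end.

Request:
servo_tool:
  travel:
    - [-0.8, 0, 0]
    - [-0.8, 0, 0]
    - [-0.8, 0, 0]
    - [-0.8, 0, 0]
    - [-0.8, 0, 0]
    - [-0.8, 0, 0]
    - [-0.8, 0, 0]
    - [-0.8, 0, 0]
    - [-0.6, 0, 0]
    - [-0.4, 0, 0]
    - [-0.3, 0, 0]
  turn: [0, 0, 0, 0, 0, 0, 0, 0, 0, 0, 0]

```text
t: 11.12
tcp_pos: [0.5946, -0.2876, 0.1962]
tcp_rot: [-3.141, -0.002, 1.615]
wrist_force: [-0.3, 7.3, 2.8]
gripper_width: 0.0248
grasp_force: 3.3
```

Request:
servo_tool:
  travel:
    - [-0.2, 0, 0]
    - [-0.2, 0, 0]
    - [-0.2, 0, 0]
  turn: [0, 0, 0]

```text
t: 11.5
tcp_pos: [0.5948, -0.2935, 0.1962]
tcp_rot: [-3.141, -0.002, 1.615]
wrist_force: [-0.2, 7.1, 4.1]
gripper_width: 0.025
grasp_force: 3.3
```

Only the sliding force of about 7 N so far; creep on until it touches.

Request:
servo_tool:
  travel:
    - [-0.2, 0, 0]
    - [-0.2, 0, 0]
    - [-0.2, 0, 0]
  turn: [0, 0, 0]

```text
t: 11.88
tcp_pos: [0.5951, -0.2991, 0.1961]
tcp_rot: [-3.141, -0.003, 1.615]
wrist_force: [-0.2, 15.1, 6.7]
gripper_width: 0.0251
grasp_force: 7.4
```

Request:
servo_tool:
  travel:
    - [-0.1, 0, 0]
    - [-0.1, 0, 0]
  turn: [0, 0]

```text
t: 12.12
tcp_pos: [0.5954, -0.2997, 0.1961]
tcp_rot: [-3.139, -0.007, 1.615]
wrist_force: [-2.7, 20.9, 9.5]
gripper_width: 0.025
grasp_force: 10.6
```

Force has risen to 21 N and the motion stalled at the predicted spot, so the port is on the board. I'll back straight off, rise, then check.

Request:
servo_tool:
  travel:
    - [0.5, 0, 0]
    - [1, 0, 0]
    - [1.5, 0, 0]
    - [2, 0, 0]
    - [2, 0, 0]
    - [2, 0, 0]
    - [2, 0, 0]
    - [3, 0, -3]
    - [3, 0, -4]
    - [4, 0, -4]
    - [4, 0, -4]
    - [0, 0, 0]
  turn: [0, 0, 0, 0, 0, 0, 0, 0, 0, 0, 0, 0]

```text
t: 13.62
tcp_pos: [0.584, -0.0497, 0.3494]
tcp_rot: [3.136, 0.002, 1.618]
wrist_force: [0.6, -1.0, -0.4]
gripper_width: 0.0253
grasp_force: 0.0
```

Run:
```python
from h import *
a=camera("scene")[:,:,::-1][200:350,180:380];t=camera("top")[:,:,::-1];cv2.imwrite("pics/t5.png",t)
b=t[140:290,350:500]
cv2.imwrite("pics/p5.png",np.hstack([cv2.resize(x,None,fx=f,fy=f,interpolation=cv2.INTER_CUBIC) for x,f in((a[:,:75],3),(b,3))]))
```

```text
(no output)
```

View pics/p5.png

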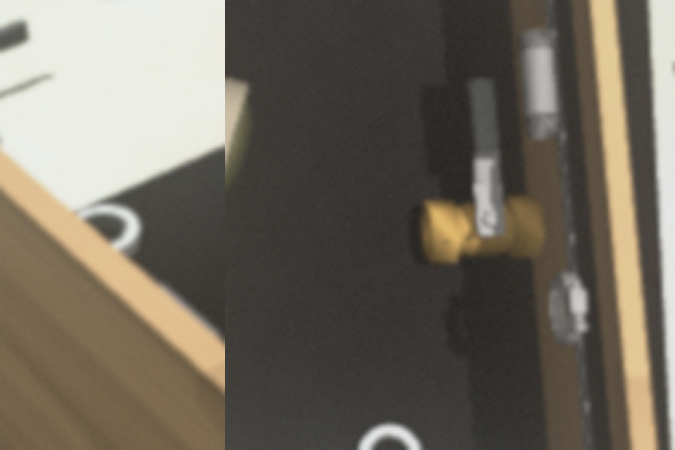

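The valve lies flat with the lever on top, and its leading port at top about (456,216) meets the board face. I'll check the gap and angle numerically.

Run:
```python
from h import *
np.set_printoptions(precision=4,suppress=True)
h=cv2.cvtColor(cv2.imread("pics/t5.png"),cv2.COLOR_BGR2HSV)
m=cv2.inRange(h,(12,130,90),(35,255,255));m[:,:410]=0;m[:,462:]=0;m[:195]=0;m[235:]=0
ys,xs=np.nonzero(m);print("brass cols",xs.min(),xs.max())
f=lambda x:-.438+.0455*x
for c in(456,xs.max()+.5):
  for z in(.028,.053): P=onz("top",(c,216),z);print(c,z,P,"gap",P[1]-f(P[0]))
P=onz("top",(xs.min()-.5,217),.04);print("trail",P,"gap-100mm",P[1]-f(P[0])-.1)
L=onz("top",(350+(482-225)/3,140+80/3),.082);N=onz("top",(350+(488-225)/3,140+218/3),.079);d=(L-N)[:2];print("lever dir deg from x",np.degrees(np.arctan2(d[1],d[0])),"board",2.6)
a=cv2.imread("pics/top0.png");b=cv2.imread("pics/t5.png")
for n,(x,y,r) in dict(coupler=(269,252,12),elbow=(265,195,16),clamp=(328,153,14),tape=(405,292,14),nip=(269,149,10),fun=(188,258,24),span=(234,220,34)).items():
  s=np.s_[y-r:y+r,x-r:x+r];print(n,cv2.absdiff(a[s],b[s]).mean())
```

```text
brass cols 417 433
456 0.028 [ 0.5912 -0.4161  0.028 ] gap -0.005050362214389759
456 0.053 [ 0.5862 -0.4101  0.053 ] gap 0.0012424399414084908
433.5 0.028 [ 0.5914 -0.3546  0.028 ] gap 0.056520574120355105
433.5 0.053 [ 0.5863 -0.3495  0.053 ] gap 0.06179560509117976
trail [ 0.5863 -0.3059  0.04  ] gap-100mm 0.0054565169330589025
lever dir deg from x 0.8457030928814036 board 2.6
coupler 40.88773148148148
elbow 8.965169270833334
clamp 21.712585034013607
tape 3.5267857142857144
nip 2.0991666666666666
fun 1.6050347222222223
span 2.806949250288351
```

```bash
python3 -c "
from workcell import *
print(finish_job())"
```

```text
the job is handed in; nothing more can be done
None
```

The valve was tipped over with the fingertips so its lever is on top, then pushed until its leading port met the backboard (gap a few mm at most, about 2° off square); I handed the job in at about 14 s, but no verdict came back, and the coupler and hose clamp could not be confirmed unmoved in the last picture, probably because the arm or its shadow was over them.

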